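# Set the bench supply's dial to the tab and start the test

### The job

Using only the fingertips, gently push the blue post on the black dial round, without gripping it, until the dial's white index line points at the middle of the yellow tab on the scale. With the dial set and left there, press the green start button fully down and let it come up again. Do not press the green button before the dial is set, never press the red stop button, and leave the tab and everything else on the bench where it is.

Things in the scene. Friction and masses are not known exactly. Their poses are not given: they have to be found in the camera images.
- dial: Black dial lying flat on the grey supply: disc of 120 mm diameter, 12 mm thick, with a hub cap (32 mm diameter, 4 mm high). Origin on its upright turning axis at the disc's underside, 89 mm above the bench. Its x axis points along the white index line, z up. The post stands on its -x. It has dry friction, no spring, and stays where it is left
- supply: Grey bench supply under the dial, 260 (x) x 180 (y) x 85 mm high, fixed; origin at the centre of its underside, z up, x to its far side. Dial axis at x -35, y 0 mm. The dial turns 2.4 rad either way from this x axis, to stops; no scale in the gap at the front. The index starts anticlockwise (from above) of the tab by 0.8 to 4.1 rad: turn it clockwise along the scale
- index (a point): Outer tip of the white index line (3.5 mm wide, 27 mm long) on the dial's top face, at 60 mm from the axis, 101 mm above the bench
- target (a point): Where the index tip has to come: in line with the middle of the yellow tab, 60 mm from the dial's axis, 101 mm above the bench. The tab (8 mm wide, 17 mm long, 4 mm high, top 92 mm above the bench) sits on the scale ring just outside the dial, 63 to 80 mm from the axis; it is stiff but would shift if pushed
- post (a point): Centre of the top of the upright blue finger post on the dial, opposite the index line, 42 mm from the axis (16 mm diameter, 26 mm high above the dial's face; top 127 mm above the bench, dial's face 101 mm). Pushing it sideways to turn the dial takes about 3 N
- start_top (a point): Centre of the top of the green start button (34 mm diameter, moves straight down 7 mm, springs back by itself, about 5 N fully down; top 64 mm above the bench when out) on a fixed white box 75 x 70 x 45 mm; left or right of the supply, places swap with the stop box
- start (a joint): Travel of the green start button: 0 out, 0.007 m fully down
- stop_top (a point): Centre of the top of the red stop button, same kind of box and size as the green one. Not to be pressed
- stop (a joint): Travel of the red stop button: 0 out, 0.007 m fully down
- meter: Yellow multimeter lying flat, 180 x 85 x 47 mm, loose; origin at the centre of its underside. Left alone
- pliers: Pliers with green handles lying flat, about 180 mm long, 50 mm wide, 14 mm high, loose; origin at mid-length on the bench. Left alone
- driver: Screwdriver lying on the bench near the robot, loose; about 200 mm long, under 35 mm high. Left alone
- tape: Blue tape roll lying flat, 90 mm diameter, 25 mm high, loose; origin at the centre of its underside. Left alone
- jar: Amber jar with white lid, 60 mm diameter, 75 mm high, loose; origin at the centre of its underside. Left alone
- adapter: Small steel adapter, 28 mm diameter, 32 mm high, standing loose on the supply's top near its far edge; origin at the centre of its underside. Left alone

How it is judged:
By the outcome, as a careful person would: the job done as asked, in the order asked, and still so for the second after the job is handed in, with the robot touching nothing.
It also fails if it takes over 51 s, if anything falls off the work surface, if the arm or the gripper's body presses on something with over 40 N, if the wrist force passes 120 N, or if a joint passes its speed limit or range.

### The arm

A 7-joint arm with a two-finger parallel gripper is mounted at the origin on the work surface. World frame = base frame: x ahead of the robot, y to its left, z up, the work surface at z = 0. Lengths are in m, angles in rad, forces in N, time in s.
With the tool pointing down it reaches from about 0.4 to 0.925 m from the base axis. Payload 4.1 kg.
Tool frame: the origin (TCP) lies midway between the tips of the shut fingers; the grasp point (between the pads) lies 19 mm behind it; z points along the fingers, y is the direction in which the jaws open and shut (so a half turn about z gives the same grasp; the last joint's range is limited). The gripper opens to 85 mm and grips with 20 to 120 N. Pads are 22 mm wide; open, the fingers measure 114 mm over their backs; the gripper's body (76 mm by 85 mm) begins 54 mm behind the grasp point. The pads swing forward as they close: fully open they stand 13 mm farther back than shut.
Start: joints at [-1.206, 0.398, 0.045, 1.537, -0.019, 1.207, -0.051], TCP at [0.291, 0.581, 0.209] pointing down, gripper open.
Joint ranges: [-2.82, 2.82], [-0.49, 2.23], [-1.37, 1.46], [0, 2.46], [-1.36, 4.5], [0.23, 2], [-2.94, 2.94]. Speed limits (rad/s): [2.57, 2.57, 3.14, 3.14, 3.14, 3.14, 3.14].

### API

Orientations are given as [roll, pitch, yaw] about the fixed x, y, z axes, in that order (R = Rz(yaw) Ry(pitch) Rx(roll)).
In Python, from plant import bot gives the robot as it stands. The module is installed in compiled form; this text tells all that it offers.
- The arm moves only by the tool apply_moves, never from a script. Its argument "series" is a list of rows, each an object with "grip": the finger opening in cm, from 0 to 8.54; "dp": the shift along the tool's x, y, z in cm, a list of three; "turn": the turn about the tool's z in degrees. In form: [{"grip": grip, "dp": [dx, dy, dz], "turn": turn}, ...]. A call has 1 to 12 rows; each row is the pose to reach, as a shift and turn from the pose commanded when the call began, along the tool's axes at that moment; what a row does not reach only later rows make up. A row lasts 1/12 s, in which the tool goes at most 41.7 mm and 7.16 degrees, less where a joint would pass 70% of its speed; a pose out of reach is approached as far as the arm can. A call with a gripper value outside its range is refused whole. The fingers move at their own pace and stop on an object; "squeeze" is the grip in N (left out, the last holds). Time passes only in rows, so rows that repeat a pose let the fingers close. It gives the time, the measured TCP pose, the force and the opening at its end, in the units of the state.
- bot.state(): the state, without advancing time (a new reading comes with each control period).
- bot.read_camera(name): name is "scene" or "top" or "wrist"; returns a dict with "img" (400x640x3 uint8, red, green, blue), "depth" (400x640 float32, m along the optical axis (not along the pixel's ray), 0 where there is no reading), "fx", "fy", "cx", "cy" (pixels), "D" ([k1, k2, p1, p2, k3] as OpenCV has them; the pictures are not rectified), "rvec" (rotation vector, rad) and "tvec" (3), from world to camera coordinates, as OpenCV has them; the wrist camera has in their place "tool_from_camera" (4x4, takes a point from camera to tool coordinates, whose origin is the TCP and whose axes are the flange's). Camera axes: x right, y down, z forward; pixel columns grow to the right and rows downward; lengths in m; the calibration is good to about 2 mm. A picture is of the moment at which its call begins: read the wrist's pose just before it.
- bot.close_job(): hands the job in, once; it reports no verdict.
The state is a dict: "time_s": time; "qpos": joint angles; "joint_velocities": joint speeds; "joint_efforts": joint torques, N m; "position": TCP position; "eef_rot": TCP orientation; "contact_force": force on the tool from outside, world axes, zero at the start; "ft_torque": the same for the moment, N m; "gripper_width": opening from 0.0 (shut) to 1.0 (fully open).
Only numpy, scipy, OpenCV 4.12 (cv2) and the standard library are available. Lean on these libraries where they do the work, as an engineer would, in place of code of your own. Each camera call takes 0.05 s, during which the arm holds its last target. There are 200 camera calls.

## Working session

There is one attempt and no reset: what is moved stays moved. The work goes in short steps, Python scripts to look and compute and a tool call to move; the robot and the scene stay as the last step left them, time stands still between calls to the robot, and variables do not carry over. Pictures are saved under pics/ and viewed, about 8 in all and at most 12, crops included, and the job is handed in when it is done.

Besides the shell and the picture viewer there is one more tool, called after ">>>" as name(argument=value, ...), one argument or row to a line, values as JSON. apply_moves: Moves the arm, as the interface text tells. Its arguments: {"type":"object","properties":{"series":{"type":"array","items":{"type":"object","properties":{"grip":{"type":"number"},"dp":{"type":"array","items":{"type":"number"}},"turn":{"type":"number"}}}},"squeeze":{"type":"number"}},"required":["series"]}

```bash
mkdir -p pics; cat > h.py <<'E'
import numpy as np, cv2
from plant import bot
from scipy.spatial.transform import Rotation as Ro
def cam(n):
    st=bot.state(); c=bot.read_camera(n); c['K']=np.array([[c['fx'],0,c['cx']],[0,c['fy'],c['cy']],[0,0,1]]); c['D']=np.array(c['D'],float)
    if 'rvec' in c:
        R=cv2.Rodrigues(np.array(c['rvec'],float))[0]; t=np.array(c['tvec'],float).ravel()
        c['R']=R.T; c['o']=-R.T@t
    else:
        T=np.array(c['tool_from_camera']); W=np.eye(4); W[:3,:3]=Ro.from_euler('xyz',st['eef_rot']).as_matrix(); W[:3,3]=st['position']
        T=W@T; c['R']=T[:3,:3]; c['o']=T[:3,3]
    return c
def onz(c,px,z):
    p=cv2.undistortPoints(np.array(px,float).reshape(-1,1,2),c['K'],c['D']).reshape(-1,2)
    d=np.c_[p,np.ones(len(p))]@c['R'].T
    return c['o']+d*((z-c['o'][2])/d[:,2])[:,None]
def proj(c,P):
    R=c['R'].T
    return cv2.projectPoints(np.array(P,float).reshape(-1,1,3),cv2.Rodrigues(R)[0],-R@c['o'],c['K'],c['D'])[0].reshape(-1,2)
def save(n,im): cv2.imwrite('pics/'+n,im[:,:,::-1])
E
python3 - <<'E'
from h import *
s=bot.state();print(s)
for n in('top','scene'):
    c=cam(n);save(n+'0.png',c['img']);print(n,c['o'],c['R'][:,2])
E
```

```text
{'time_s': 0.0, 'qpos': array([-1.20599194,  0.39921785,  0.04505265,  1.53792831, -0.01870983,
        1.20691151, -0.05071013]), 'joint_velocities': array([-0.00055099, -0.00037535, -0.00129709, -0.00082411,  0.00014138,
        0.00084679, -0.00160925]), 'joint_efforts': array([-4.92565937e-05, -4.75120103e+01,  1.36435177e+00, -2.54227352e+01,
        1.14260952e-02,  9.39653604e-03, -1.13714444e-05]), 'position': array([0.29045516, 0.58070052, 0.20762572]), 'eef_rot': array([-3.13955427e+00,  1.39375646e-04,  2.67786869e+00]), 'contact_force': array([-0.73440572, -0.35723014,  0.30234598]), 'ft_torque': array([-0.03748271, -0.01205914, -0.06298695]), 'gripper_width': 1.001206188576874}
top [0.3626266  0.00347318 1.73892471] [ 0.11630354  0.01086074 -0.99315433]
scene [ 1.22401434 -0.13944091  0.99538806] [-0.59457822  0.12954756 -0.79353272]
```

View pics/top0.png

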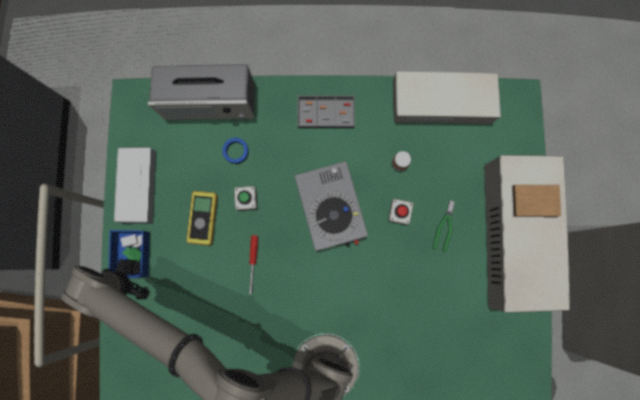

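View pics/scene0.png

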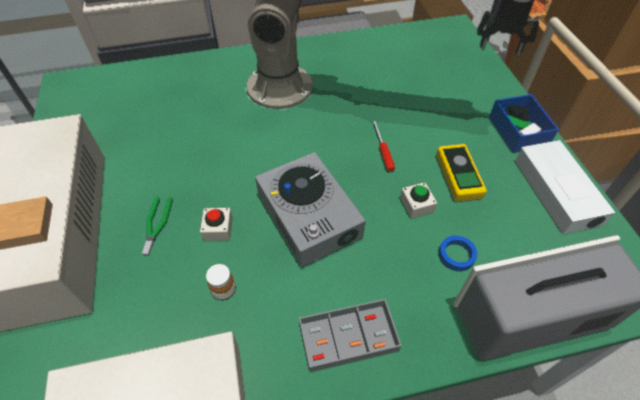

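Top view shows the dial at about (334,214), green button (245,197) on the left, red (402,211) on the right. I'll enlarge the dial and the start button.

```bash
python3 - <<'E'
from h import *
t=cam('top');s=cam('scene')
a=cv2.resize(t['img'][160:255,285:380],(400,400),interpolation=cv2.INTER_CUBIC)
b=cv2.resize(s['img'][145:245,250:350],(400,400),interpolation=cv2.INTER_CUBIC)
save('crop1.png',np.hstack([a,b]))
print(onz(t,[[334,214]],.101),onz(t,[[245,197],[402,211],[346,209]],.064),onz(s,[[420,191]],.064))
E
```

```text
[[ 0.51266847 -0.02749638  0.101     ]] [[ 0.57236744  0.27120444  0.064     ]
 [ 0.52671688 -0.25596355  0.064     ]
 [ 0.53294333 -0.06826022  0.064     ]] [[0.57548249 0.27460569 0.064     ]]
```

View pics/crop1.png

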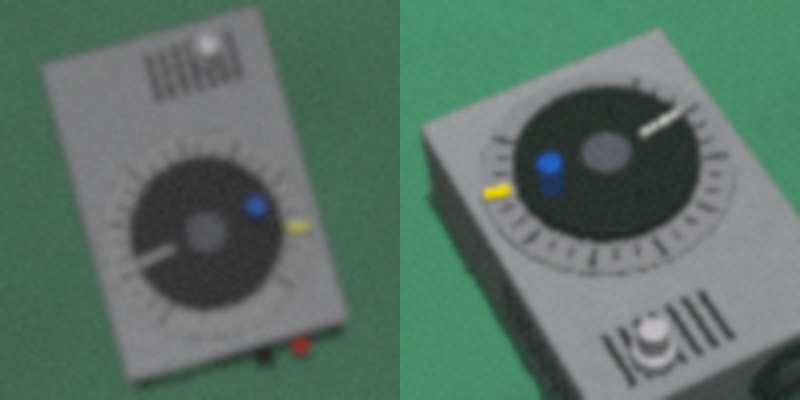

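Crop: left (top view) shows the dial centre at (206,232), index tip (140,265), post (256,206) and tab (297,227). That puts the index at about +117° and the tab at about −87° in the world, so roughly 204° clockwise. I'm moving over the dial with fingers shut and turning on the way.

>>> apply_moves(
  series=[
    {"grip": 0,"dp": [-1.5,-1.5,-1],"turn": -4},
    {"grip": 0,"dp": [-4,-4,-2],"turn": -9},
    {"grip": 0,"dp": [-6.7,-6.6,-3],"turn": -14},
    {"grip": 0,"dp": [-9.4,-9.2,-4],"turn": -19},
    {"grip": 0,"dp": [-12.1,-11.8,-5],"turn": -24},
    {"grip": 0,"dp": [-14.8,-14.4,-6],"turn": -29},
    {"grip": 0,"dp": [-17.5,-17,-7],"turn": -34},
    {"grip": 0,"dp": [-20.2,-19.6,-8],"turn": -39},
    {"grip": 0,"dp": [-22.9,-22.2,-9],"turn": -44},
    {"grip": 0,"dp": [-25.6,-24.8,-10],"turn": -49},
    {"grip": 0,"dp": [-28.3,-27.4,-11],"turn": -54},
    {"grip": 0,"dp": [-31,-30,-12],"turn": -59},
  ],
)

```text
time_s: 1.2
position: [0.434, 0.1724, 0.3293]
eef_rot: [3.141, 0.0, -2.571]
contact_force: [0.2, 0.4, -0.1]
gripper_width: 0.001
```

```bash
python3 - <<'E'
from h import *
s=bot.state();print(s)
t=cam('top');w=cam('wrist');print(w['o'],w['R'],np.array(w['tool_from_camera']));save('w1.png',w['img'])
f=1/4.21
def P(x,y):return [285+x*f,160+y*f]
c=onz(t,[P(206,232)],.105)[0];i=onz(t,[P(140,265)],.101)[0];p=onz(t,[P(256,206)],.127)[0];tb=onz(t,[P(297,227)],.092)[0]
print('top',c,i,p,tb)
for q in(i,p,tb):print(np.degrees(np.arctan2(q[1]-c[1],q[0]-c[0])),np.hypot(*(q-c)[:2]))
sc=cam('scene')
S=lambda x,y:[250+(x-400)/4,145+y/4]
c=onz(sc,[S(606,152)],.105)[0];i=onz(sc,[S(685,109)],.101)[0];p=onz(sc,[S(549,162)],.127)[0];tb=onz(sc,[S(497,192)],.092)[0]
print('scene',c,i,p,tb)
for q in(i,p,tb):print(np.degrees(np.arctan2(q[1]-c[1],q[0]-c[0])),np.hypot(*(q-c)[:2]))
E
```

```text
{'time_s': 1.2, 'qpos': array([-0.70300935, -0.01283537,  0.23139944,  1.7720263 ,  0.00266549,
        1.38159909,  1.66901523]), 'joint_velocities': array([ 0.46062515, -0.12203729,  0.46707601, -0.14234657,  0.03255359,
        0.25342453,  1.94461348]), 'joint_efforts': array([-2.42205665e+00, -2.53305387e+01, -1.18997164e+00, -2.59072959e+01,
       -5.13393525e-02,  1.35395728e-02, -1.63282145e+00]), 'position': array([0.43395007, 0.17239125, 0.32925784]), 'eef_rot': array([ 3.14131403e+00,  4.91072765e-04, -2.57124550e+00]), 'contact_force': array([ 0.18466506,  0.43478697, -0.05618263]), 'ft_torque': array([ 0.0082067 , -0.06853538, -0.02664857]), 'gripper_width': 0.0011235519062127936}
[0.36962807 0.12055321 0.49718699] [[-0.53223994  0.80341617  0.26691402]
 [ 0.8465764   0.50709177  0.16176013]
 [-0.0053892   0.31205831 -0.95004767]] [[-3.23302689e-04 -9.51025628e-01 -3.09111875e-01  8.03706519e-02]
 [ 9.99999946e-01 -3.25752403e-04 -4.36857626e-05 -7.15525507e-04]
 [-5.91476562e-05 -3.09111872e-01  9.51025682e-01 -1.65868171e-01]
 [ 0.00000000e+00  0.00000000e+00  0.00000000e+00  1.00000000e+00]]
top [ 0.50868556 -0.02720058  0.105     ] [0.48325152 0.02374101 0.101     ] [ 0.5267578 -0.0649438  0.127    ] [ 0.51396485 -0.09837394  0.092     ]
116.5319687774737 0.056937998371156026
-64.41393469417496 0.04184682361721631
-85.7578528806576 0.07136889336959566
scene [ 0.51164811 -0.02523923  0.105     ] [0.48514934 0.03214965 0.101     ] [ 0.52897527 -0.06368666  0.127     ] [ 0.51727034 -0.0969743   0.092     ]
114.78468443664627 0.06321129660472957
-65.74027172500183 0.04217150438229682
-85.51860483852997 0.0719550607178057
```

>>> apply_moves(
  series=[
    {"grip": 0,"dp": [0.2,-2.0,0.3],"turn": -3},
    {"grip": 0,"dp": [0.4,-4.4,0.8],"turn": -6},
    {"grip": 0,"dp": [0.6,-6.8,1.6],"turn": -9},
    {"grip": 0,"dp": [0.8,-9.2,2.6],"turn": -12},
    {"grip": 0,"dp": [1.1,-11.8,3.6],"turn": -15},
    {"grip": 0,"dp": [1.3,-14.4,4.8],"turn": -18},
    {"grip": 0,"dp": [1.6,-17.0,6.0],"turn": -21},
    {"grip": 0,"dp": [1.8,-19.6,7.4],"turn": -23},
    {"grip": 0,"dp": [2.0,-22.0,8.8],"turn": -25},
    {"grip": 0,"dp": [2.2,-23.8,10.2],"turn": -27},
    {"grip": 0,"dp": [2.3,-24.6,11.6],"turn": -28.6},
    {"grip": 0,"dp": [2.3,-24.6,12.2],"turn": -28.6},
  ],
)

```text
time_s: 2.35
position: [0.5455, -0.0465, 0.2041]
eef_rot: [3.139, -0.003, -2.078]
contact_force: [-0.3, 0.1, -0.3]
gripper_width: 0.001
```

```bash
python3 - <<'E'
from h import *
s=bot.state();print(s['time_s'],s['qpos'],s['position'],np.degrees(s['eef_rot']),s['joint_velocities'])
w=cam('wrist');save('w2.png',w['img'])
print(proj(w,[[.510,-.026,.105],[.527,-.064,.127],[.516,-.0975,.092]]))
E
```

```text
2.35 [-0.36610558  0.23921614  0.44237852  1.7957917  -0.11075009  1.13494823
  2.7464728 ] [ 0.54549639 -0.04648145  0.20412947] [ 1.79838374e+02 -1.55602778e-01 -1.19083623e+02] [-0.01277078  0.03283025 -0.03770632  0.08724998 -0.04427288 -0.11823633
 -0.0302402 ]
[[363.17946258 197.03769067]
 [324.05082297 173.57946571]
 [314.822152   122.03868914]]
```

View pics/w2.png

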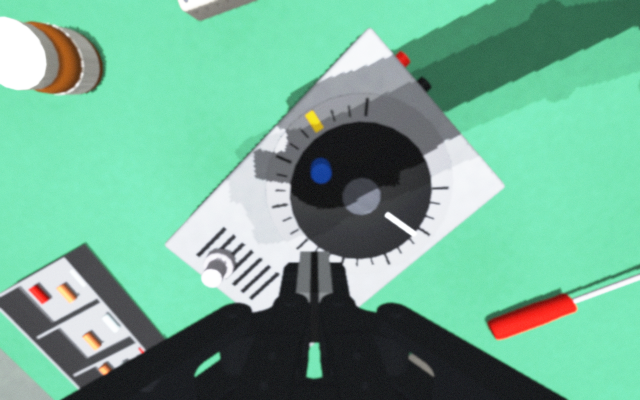

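Wrist view: post at (321,172), tab (314,121), hub (361,197) and index tip (416,235), all where the estimate predicts. The fingers are clear of the post on its anticlockwise side, so I'm going down and then sweeping.

>>> apply_moves(
  series=[
    {"grip": 0,"dp": [0,0,1],"turn": 0},
    {"grip": 0,"dp": [0,0,2.5],"turn": 0},
    {"grip": 0,"dp": [0,0,4.2],"turn": 0},
    {"grip": 0,"dp": [0,0,5.9],"turn": 0},
    {"grip": 0,"dp": [0,0,7.4],"turn": 0},
    {"grip": 0,"dp": [0,0,8.5],"turn": 0},
    {"grip": 0,"dp": [0,0,9.2],"turn": 0},
    {"grip": 0,"dp": [0,0,9.3],"turn": 0},
    {"grip": 0,"dp": [0,0,9.3],"turn": 0},
  ],
)

```text
time_s: 3.15
position: [0.5465, -0.045, 0.1138]
eef_rot: [3.142, 0.0, -2.076]
contact_force: [-0.8, 0.7, -0.3]
gripper_width: -0.0
```

```bash
python3 - <<'E'
from h import *
s=bot.state();print(s['time_s'],s['position'],np.degrees(s['eef_rot']),s['contact_force'])
w=cam('wrist');save('w3.png',w['img'])
d=s['position'][:2]-[.510,-.026];print(np.hypot(*d),np.degrees(np.arctan2(d[1],d[0])))
for t in range(5,61,5):
  a=np.radians(t);print(t,np.round(4.2*np.sin(a),2),np.round(4.2*(1-np.cos(a)),2))
E
```

```text
3.15 [ 0.5464951  -0.04498097  0.11378596] [ 1.79998865e+02  1.95664412e-02 -1.18935376e+02] [-0.75128849  0.67402323 -0.31194207]
0.041135989395858524 -27.478779283734017
5 0.37 0.02
10 0.73 0.06
15 1.09 0.14
20 1.44 0.25
25 1.77 0.39
30 2.1 0.56
35 2.41 0.76
40 2.7 0.98
45 2.97 1.23
50 3.22 1.5
55 3.44 1.79
60 3.64 2.1
```

View pics/w3.png

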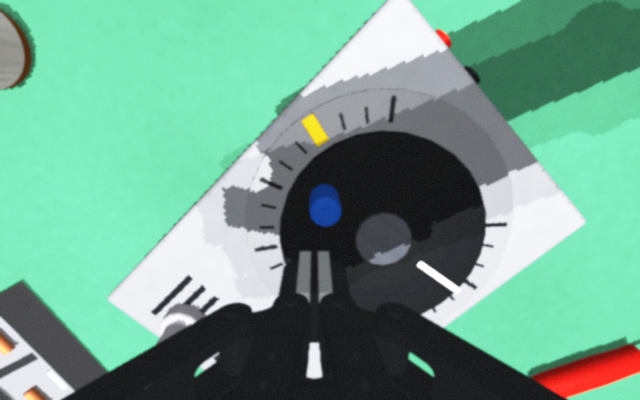

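Fingers are behind the post (325,205) and clear of the hub and adapter. Starting the sweep.

>>> apply_moves(
  series=[
    {"grip": 0,"dp": [0.37,0.02,0],"turn": 5},
    {"grip": 0,"dp": [0.73,0.06,0],"turn": 10},
    {"grip": 0,"dp": [1.09,0.14,0],"turn": 15},
    {"grip": 0,"dp": [1.44,0.25,0],"turn": 20},
    {"grip": 0,"dp": [1.77,0.39,0],"turn": 25},
    {"grip": 0,"dp": [2.1,0.56,0],"turn": 30},
    {"grip": 0,"dp": [2.41,0.76,0],"turn": 35},
    {"grip": 0,"dp": [2.7,0.98,0],"turn": 40},
    {"grip": 0,"dp": [2.97,1.23,0],"turn": 45},
    {"grip": 0,"dp": [3.22,1.5,0],"turn": 50},
    {"grip": 0,"dp": [3.44,1.79,0],"turn": 55},
    {"grip": 0,"dp": [3.64,2.1,0],"turn": 60},
  ],
)

```text
time_s: 4.2
position: [0.5112, -0.0673, 0.1148]
eef_rot: [3.141, 0.002, -3.128]
contact_force: [-0.4, 0.2, -0.5]
gripper_width: -0.001
```

```bash
python3 - <<'E'
from h import *
s=bot.state();print(s['time_s'],s['qpos'],s['position'],np.degrees(s['eef_rot']),s['contact_force'])
w=cam('wrist');save('w4.png',w['img'])
d=s['position'][:2]-[.510,-.026];print(np.hypot(*d),np.degrees(np.arctan2(d[1],d[0])))
E
```

```text
4.2 [-0.50140479  0.31082763  0.65788233  1.97484801 -0.2367351   0.92901216
  1.86007679] [ 0.5111821  -0.06730438  0.11483148] [ 1.79970393e+02  1.42458168e-01 -1.79230606e+02] [-0.37200978  0.20665412 -0.48539411]
0.04132129493830593 -88.36068547013437
```

View pics/w4.png

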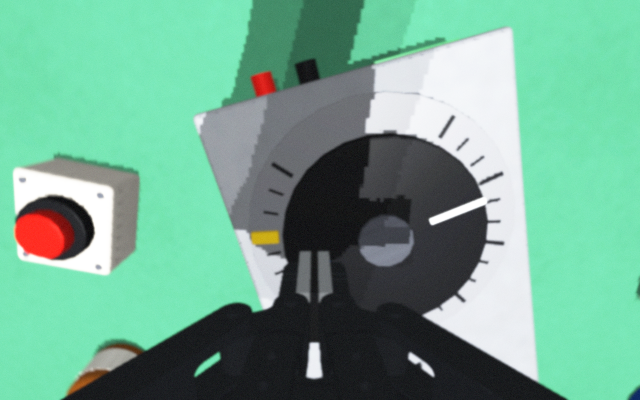

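```bash
python3 - <<'E'
from h import *
w=cam('wrist')
q=onz(w,[[387,240],[486,202],[432,221]],.101);q0=onz(w,[[387,240]],.105)[0];print(q,q0)
for k in(1,2):d=q[k]-q0;print(np.degrees(np.arctan2(d[1],d[0])),np.hypot(*d[:2]))
print(proj(w,[q0+[.042*np.cos(np.radians(-70)),.042*np.sin(np.radians(-70)),.022], bot.state()['position']]))
s=cam('scene');t=cam('top')
b=cv2.resize(s['img'][120:250,230:360],(600,600),interpolation=cv2.INTER_CUBIC);save('s5.png',b)
E
```

```text
[[ 0.51144036 -0.02581559  0.101     ]
 [ 0.48753393  0.02789015  0.101     ]
 [ 0.49927916 -0.00097958  0.101     ]] [ 0.50962929 -0.02678894  0.105     ]
112.00322186537902 0.058974637758228726
111.8518982591035 0.027807340019746565
[[318.07971761 282.06315421]
 [316.25862047 248.35683343]]
```

View pics/s5.png

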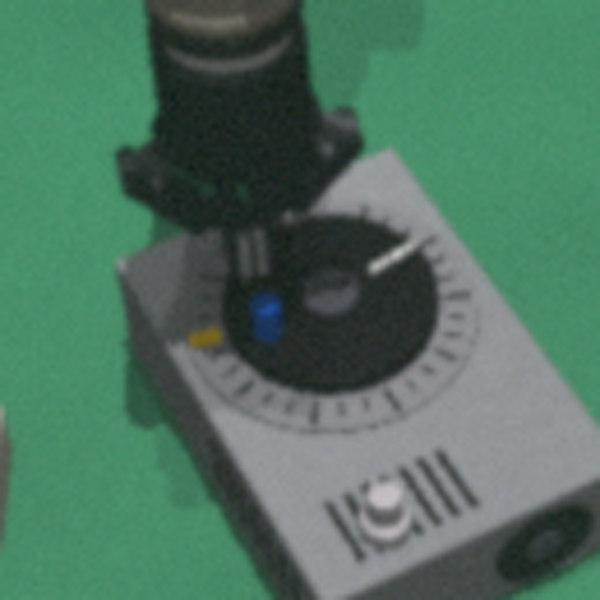

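```bash
python3 - <<'E'
from h import *
p=bot.state()['position'];print(p)
s=cam('scene');w=cam('wrist')
print('TCP in crop',(proj(s,[p,p+[0,0,.03],[.511-.002,-.027,.105],[.51+.0155,-.027-.039,.127]])-[230,120])*600/130)
def h(c,u,v):
    d=c['depth'][v-1:v+2,u-1:u+2];z=np.median(d);q=cv2.undistortPoints(np.array([[[u,v]]],float),c['K'],c['D'])[0,0]
    return c['o']+c['R']@(np.array([q[0],q[1],1])*z)
for u,v in((387,250),(440,270),(510,250),(262,238),(316,262),(308,256),(324,256),(308,280),(150,100)):print((u,v),h(w,u,v))
for u,v in((230+265/4.615,120+300/4.615),(230+245/4.615,120+265/4.615)):print('scene',h(s,int(round(u)),int(round(v))))
E
```

```text
[ 0.51113532 -0.0670722   0.11443133]
TCP in crop [[253.45279586 292.8484621 ]
 [249.78893912 257.27762278]
 [325.87605954 287.67900813]
 [258.76173365 298.11724516]]
(387, 250) [ 0.51624211 -0.02598504  0.10496738]
(440, 270) [0.53053592 0.00779047 0.10137703]
(510, 250) [0.52393933 0.05705725 0.08575943]
(262, 238) [ 0.5156052  -0.09975652  0.09283733]
(316, 262) [ 0.49966836 -0.06756416  0.15187419]
(308, 256) [ 0.49942898 -0.07106922  0.14693496]
(324, 256) [ 0.49970719 -0.06397667  0.14612113]
(308, 280) [ 0.49976482 -0.07074189  0.16629877]
(150, 100) [ 0.43918026 -0.19973141  0.00125035]
scene [ 0.52808356 -0.06408304  0.12799044]
scene [ 0.520045   -0.07099501  0.15115416]
```

```bash
python3 - <<'E'
from h import *
w=cam('wrist')
u,v=np.meshgrid(np.arange(640),np.arange(400))
q=cv2.undistortPoints(np.stack([u,v],-1).reshape(-1,1,2).astype(float),w['K'],w['D']).reshape(400,640,2)
P=w['o']+(np.dstack([q,np.ones((400,640))])*w['depth'][...,None])@w['R'].T
for r in range(236,266,2):print(r,[np.round(P[r,c]*1000).astype(int).tolist() for c in(290,300,308,316,324,334)])
m=w['depth']<.22;print('finger z min',P[m][:,2].min(),w['depth'].min())
im=cv2.imread('pics/w1.png')[200:300,250:390]
cv2.imwrite('pics/w1c.png',cv2.resize(im,(700,500)))
E
```

```text
236 [[510, -82, 102], [510, -76, 102], [509, -72, 102], [509, -67, 102], [510, -62, 101], [510, -57, 101]]
238 [[511, -82, 102], [511, -76, 101], [511, -72, 101], [510, -67, 103], [511, -62, 102], [510, -57, 102]]
240 [[512, -82, 102], [512, -76, 102], [512, -72, 102], [512, -67, 102], [512, -62, 101], [512, -57, 101]]
242 [[514, -82, 101], [513, -76, 102], [513, -72, 102], [513, -67, 102], [513, -62, 101], [513, -57, 102]]
244 [[515, -82, 102], [515, -76, 102], [514, -72, 103], [515, -67, 101], [515, -62, 101], [514, -56, 102]]
246 [[516, -82, 101], [516, -76, 102], [516, -72, 102], [516, -67, 102], [516, -62, 101], [516, -56, 102]]
248 [[517, -82, 102], [517, -76, 102], [518, -72, 101], [518, -67, 101], [517, -62, 102], [516, -56, 103]]
250 [[519, -82, 101], [519, -76, 102], [518, -72, 103], [519, -67, 101], [519, -62, 101], [518, -56, 102]]
252 [[520, -82, 102], [500, -75, 142], [499, -71, 143], [499, -68, 144], [499, -64, 143], [520, -56, 101]]
254 [[522, -82, 101], [500, -75, 144], [500, -71, 144], [499, -68, 145], [499, -64, 144], [521, -56, 102]]
256 [[523, -82, 102], [500, -75, 146], [499, -71, 148], [499, -68, 148], [499, -64, 146], [522, -56, 102]]
258 [[524, -82, 102], [499, -75, 149], [499, -71, 149], [499, -68, 149], [499, -64, 149], [523, -56, 102]]
260 [[525, -82, 102], [500, -75, 150], [499, -71, 150], [499, -68, 150], [500, -64, 150], [525, -56, 102]]
262 [[504, -79, 144], [500, -74, 152], [500, -71, 152], [499, -68, 153], [500, -64, 152], [503, -59, 144]]
264 [[504, -79, 145], [499, -74, 154], [500, -71, 153], [500, -68, 153], [499, -64, 154], [503, -59, 146]]
finger z min 0.044494014010666355 0.0
```

View pics/w1c.png

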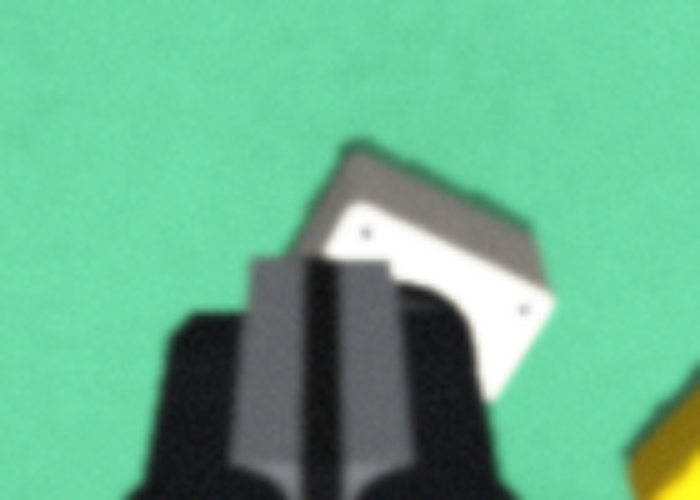

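Depth shows the real fingertips end at z≈0.14 while the reported TCP is at z=0.114. So the fingers passed over the post with about 13 mm to spare and no force. I'll go back along the same arc, slightly raised, and then come down further, checking with depth and force.

>>> apply_moves(
  series=[
    {"grip": 0,"dp": [-0.37,0.02,-0.5],"turn": -5},
    {"grip": 0,"dp": [-0.73,0.06,-0.6],"turn": -10},
    {"grip": 0,"dp": [-1.09,0.14,-0.6],"turn": -15},
    {"grip": 0,"dp": [-1.44,0.25,-0.6],"turn": -20},
    {"grip": 0,"dp": [-1.77,0.39,-0.6],"turn": -25},
    {"grip": 0,"dp": [-2.1,0.56,-0.6],"turn": -30},
    {"grip": 0,"dp": [-2.41,0.76,-0.6],"turn": -35},
    {"grip": 0,"dp": [-2.7,0.98,-0.6],"turn": -40},
    {"grip": 0,"dp": [-2.97,1.23,-0.6],"turn": -45},
    {"grip": 0,"dp": [-3.22,1.5,-0.6],"turn": -50},
    {"grip": 0,"dp": [-3.52,1.92,-0.2],"turn": -57},
    {"grip": 0,"dp": [-3.52,1.92,0.5],"turn": -57},
  ],
)

```text
time_s: 5.55
position: [0.5468, -0.0464, 0.1093]
eef_rot: [-3.14, 0.002, -2.125]
contact_force: [1.3, 0.0, -0.4]
gripper_width: 0.005
```

```bash
cat >> h.py <<'E'
def cloud(w):
    u,v=np.meshgrid(np.arange(640),np.arange(400))
    q=cv2.undistortPoints(np.stack([u,v],-1).reshape(-1,1,2).astype(float),w['K'],w['D']).reshape(400,640,2)
    return w['o']+(np.dstack([q,np.ones((400,640))])*w['depth'][...,None])@w['R'].T
E
python3 - <<'E'
from h import *
s=bot.state();print(s['time_s'],s['position'],np.degrees(s['eef_rot']),s['contact_force'])
w=cam('wrist');P=cloud(w);save('w6.png',w['img'])
for r in range(248,260,2):print(r,[np.round(P[r,c]*1000).astype(int).tolist() for c in(300,308,324)])
for r,c in((310,235),(315,225),(320,200),(325,185),(310,395)):print((c,r),np.round(P[r,c]*1000))
d=s['position'][:2]-[.510,-.026];print(np.hypot(*d),np.degrees(np.arctan2(d[1],d[0])))
E
```

```text
5.55 [ 0.54682597 -0.04644209  0.1092757 ] [-1.79898091e+02  1.32440421e-01 -1.21743949e+02] [ 1.30760603  0.0013692  -0.35304268]
248 [[556, -48, 101], [552, -45, 101], [544, -41, 101]]
250 [[556, -48, 103], [552, -44, 101], [544, -40, 102]]
252 [[546, -60, 137], [543, -58, 137], [537, -55, 138]]
254 [[546, -60, 139], [543, -58, 139], [537, -55, 140]]
256 [[546, -60, 142], [543, -58, 142], [536, -55, 142]]
258 [[545, -61, 145], [542, -59, 144], [537, -55, 144]]
(235, 310) [560. -73. 184.]
(225, 315) [564. -73. 185.]
(200, 320) [570. -76. 187.]
(185, 325) [648. -39.  97.]
(395, 310) [517. -46. 184.]
0.042119252403031784 -29.03464989904584
```

View pics/w6.png

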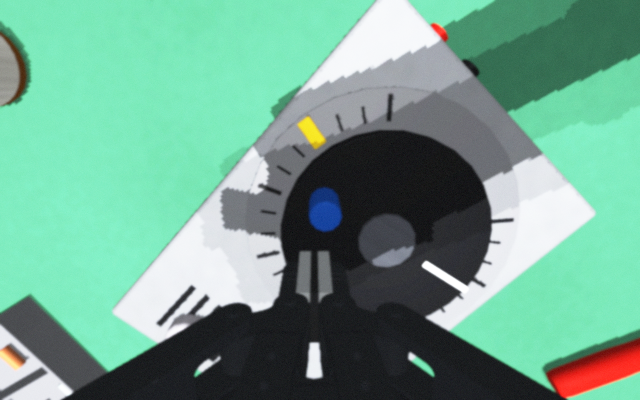

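The tip is at z≈0.137 with the TCP at 0.109, so the offset is 28 mm. The post is at (325,213), undisturbed ahead of the fingers. I'll lower 2.2 cm so the tips sit at about 0.115.

>>> apply_moves(
  series=[
    {"grip": 0,"dp": [0,0,0.5],"turn": 0},
    {"grip": 0,"dp": [0,0,1.1],"turn": 0},
    {"grip": 0,"dp": [0,0,1.6],"turn": 0},
    {"grip": 0,"dp": [0,0,2.0],"turn": 0},
    {"grip": 0,"dp": [0,0,2.2],"turn": 0},
    {"grip": 0,"dp": [0,0,2.2],"turn": 0},
  ],
)

```text
time_s: 6.1
position: [0.5447, -0.0475, 0.086]
eef_rot: [3.141, -0.001, -2.129]
contact_force: [-0.7, -0.0, -0.0]
gripper_width: 0.002
```

```bash
cat >> h.py <<'E'
C=np.array([.510,-.026])
def white(w):
    """index angle from white pixels on the dial face (r 33..58 mm)"""
    u,v=np.meshgrid(np.arange(640),np.arange(400))
    Q=onz(w,np.stack([u,v],-1).reshape(-1,2),.101).reshape(400,640,3)
    d=Q[...,:2]-C; r=np.hypot(d[...,0],d[...,1]); P=cloud(w)
    im=w['img'].astype(int); m=(r>.034)&(r<.057)&(im.min(2)>140)&(np.ptp(im,axis=2)<40)&(P[...,2]<.106)
    q=onz(w,np.stack([u,v],-1).reshape(-1,2),.092).reshape(400,640,3)[...,:2]-C; rq=np.hypot(q[...,0],q[...,1])
    t=(rq>.06)&(rq<.085)&(im[...,0]>110)&(im[...,2]<.45*im[...,0])&(im[...,1]>.6*im[...,0])
    f=lambda x:(np.degrees(np.arctan2(x[:,1].mean(),x[:,0].mean())),np.hypot(*x.mean(0)),len(x)) if len(x)>5 else None
    return f(d[m]),f(q[t])
E
python3 - <<'E'
from h import *
s=bot.state();print(s['time_s'],s['position'],s['contact_force'],s['gripper_width'])
w=cam('wrist');P=cloud(w)
for r in range(248,258,2):print(r,[np.round(P[r,c]*1000).astype(int).tolist() for c in(300,308,324)])
print(white(w))
E
```

```text
6.1 [ 0.54473077 -0.04745616  0.08604205] [-0.6534948  -0.00983223 -0.04229427] 0.0017925067908228826
248 [[546, -58, 103], [536, -66, 128], [531, -63, 127]]
250 [[547, -57, 102], [536, -66, 128], [531, -62, 128]]
252 [[544, -61, 114], [541, -59, 114], [531, -62, 128]]
254 [[544, -61, 116], [541, -59, 116], [532, -60, 126]]
256 [[544, -61, 118], [541, -59, 118], [532, -60, 128]]
((np.float64(113.53036971702741), np.float64(0.04538147765152236), 359), (np.float64(-84.98827362378971), np.float64(0.07310386138210777), 587))
```

Tips are at z≈0.114, post top 0.128, no force. Index +113.5°, tab −85.0°. Sweeping.

>>> apply_moves(
  series=[
    {"grip": 0,"dp": [0.37,0.02,0.2],"turn": 5},
    {"grip": 0,"dp": [0.73,0.06,0.4],"turn": 10},
    {"grip": 0,"dp": [1.09,0.14,0.4],"turn": 15},
    {"grip": 0,"dp": [1.44,0.25,0.4],"turn": 20},
    {"grip": 0,"dp": [1.77,0.39,0.4],"turn": 25},
    {"grip": 0,"dp": [2.1,0.56,0.4],"turn": 30},
  ],
)

```text
time_s: 6.65
position: [0.5315, -0.0612, 0.0834]
eef_rot: [-3.14, 0.005, -2.656]
contact_force: [3.6, 1.8, -2.2]
gripper_width: -0.002
```

```bash
cat > chk.py <<'E'
from h import *
s=bot.state();d=s['position'][:2]-C
print(s['time_s'],s['position'],np.degrees(s['eef_rot'][2]),'F',s['contact_force'],'r,phi',np.hypot(*d),np.degrees(np.arctan2(d[1],d[0])),'q',s['qpos'].round(2))
print([None if a is None else np.round(a,4) for a in white(cam('wrist'))])
E
python3 chk.py
```

```text
6.65 [ 0.53150936 -0.061196    0.08340182] -152.18361182881486 F [ 3.57372162  1.7869971  -2.18358547] r,phi 0.04124816647037072 -58.569607085094894 q [-0.41  0.37  0.55  1.96 -0.25  0.87  2.32]
[array([9.00137e+01, 4.54000e-02, 3.76000e+02]), array([-8.55367e+01,  7.31000e-02,  5.49000e+02])]
```

The dial is turning with about 4 N. Continuing.

>>> apply_moves(
  series=[
    {"grip": 0,"dp": [0.37,0.02,0],"turn": 5},
    {"grip": 0,"dp": [0.73,0.06,0],"turn": 10},
    {"grip": 0,"dp": [1.09,0.14,0],"turn": 15},
    {"grip": 0,"dp": [1.44,0.25,0],"turn": 20},
    {"grip": 0,"dp": [1.77,0.39,0],"turn": 25},
    {"grip": 0,"dp": [2.1,0.56,0],"turn": 30},
    {"grip": 0,"dp": [2.41,0.76,0],"turn": 35},
    {"grip": 0,"dp": [2.7,0.98,0],"turn": 40},
    {"grip": 0,"dp": [2.97,1.23,0],"turn": 45},
    {"grip": 0,"dp": [3.22,1.5,0],"turn": 50},
    {"grip": 0,"dp": [3.44,1.79,0],"turn": 55},
    {"grip": 0,"dp": [3.64,2.1,0],"turn": 60},
  ],
)

```text
time_s: 7.7
position: [0.4907, -0.0608, 0.0839]
eef_rot: [3.138, 0.006, 2.581]
contact_force: [5.8, 0.5, -1.0]
gripper_width: 0.0
```

```bash
python3 chk.py
```

```text
7.7 [ 0.49068822 -0.06079045  0.08387993] 147.898730180308 F [ 5.76666887  0.49210022 -1.03162471] r,phi 0.039790960514356176 -119.03415783924922 q [-0.64  0.36  0.82  2.06 -0.35  0.86  1.38]
[array([2.84092e+01, 4.54000e-02, 3.63000e+02]), None]
```

>>> apply_moves(
  series=[
    {"grip": 0,"dp": [0.37,0.0,0],"turn": 5},
    {"grip": 0,"dp": [0.74,0.03,0],"turn": 10},
    {"grip": 0,"dp": [1.11,0.1,0],"turn": 15},
    {"grip": 0,"dp": [1.46,0.2,0],"turn": 20},
    {"grip": 0,"dp": [1.8,0.33,0],"turn": 25},
    {"grip": 0,"dp": [2.14,0.5,0],"turn": 30},
    {"grip": 0,"dp": [2.46,0.7,0],"turn": 35},
    {"grip": 0,"dp": [2.76,0.92,0],"turn": 40},
    {"grip": 0,"dp": [3.04,1.17,0],"turn": 45},
    {"grip": 0,"dp": [3.3,1.44,0],"turn": 50},
    {"grip": 0,"dp": [3.54,1.74,0],"turn": 55},
    {"grip": 0,"dp": [3.75,2.05,0],"turn": 60},
  ],
)

```text
time_s: 8.75
position: [0.4686, -0.0257, 0.084]
eef_rot: [3.137, 0.003, 1.534]
contact_force: [1.9, -5.3, 1.2]
gripper_width: -0.001
```

```bash
python3 chk.py
```

```text
8.75 [ 0.46861979 -0.02571532  0.08395442] 87.91139312383848 F [ 1.90193945 -5.25700519  1.23575118] r,phi 0.04138118647799945 179.60583224946748 q [-0.94  0.43  1.12  2.11 -0.5   0.89  0.43]
[array([-2.86123e+01,  4.54000e-02,  3.80000e+02]), None]
```

>>> apply_moves(
  series=[
    {"grip": 0,"dp": [0.37,0.02,0],"turn": 3},
    {"grip": 0,"dp": [0.73,0.06,0],"turn": 6},
    {"grip": 0,"dp": [1.09,0.14,0],"turn": 10},
    {"grip": 0,"dp": [1.44,0.25,0],"turn": 14},
    {"grip": 0,"dp": [1.77,0.39,0],"turn": 18},
    {"grip": 0,"dp": [2.1,0.56,0],"turn": 22},
    {"grip": 0,"dp": [2.41,0.76,0],"turn": 26},
  ],
)

```text
time_s: 9.38
position: [0.4737, -0.0011, 0.0827]
eef_rot: [-3.14, 0.002, 1.083]
contact_force: [-1.2, -3.6, 1.4]
gripper_width: 0.0
```

```bash
python3 chk.py
```

```text
9.3833 [ 0.47368441 -0.0011449   0.08270734] 62.033483837193586 F [-1.21251358 -3.62470388  1.36511972] r,phi 0.04400679123712891 145.61150136464903 q [-1.04  0.53  1.22  2.1  -0.62  0.95  0.04]
[array([-5.97955e+01,  4.54000e-02,  3.68000e+02]), None]
```

>>> apply_moves(
  series=[
    {"grip": 0,"dp": [0.36,0.1,0],"turn": 3},
    {"grip": 0,"dp": [0.71,0.24,0],"turn": 7},
    {"grip": 0,"dp": [1.02,0.4,0],"turn": 11},
    {"grip": 0,"dp": [1.31,0.58,0],"turn": 14},
    {"grip": 0,"dp": [1.31,0.58,0],"turn": 14},
  ],
)

```text
time_s: 9.85
position: [0.4849, 0.0093, 0.0822]
eef_rot: [-3.139, 0.002, 0.842]
contact_force: [-1.9, 0.8, 0.9]
gripper_width: -0.001
```

```bash
python3 chk.py; python3 - <<'E'
from h import *
# fit dial centre: hub cap depth z~.105, and disc
w=cam('wrist');P=cloud(w).reshape(-1,3)
m=(abs(P[:,2]-.1055)<.0017)&(np.hypot(*(P[:,:2]-C).T)<.022)
p=P[m][:,:2];(c,r)=cv2.minEnclosingCircle((p*1000).astype(np.float32));print('hub',c,r,p.mean(0),m.sum())
t=cam('top');print(white(t))
E
```

```text
9.85 [0.48488559 0.00927859 0.0821586 ] 48.24852779425858 F [-1.85743089  0.7862566   0.85948676] r,phi 0.04330487726885526 125.44661859611436 q [-1.06  0.6   1.26  2.07 -0.69  0.99 -0.16]
[array([-7.91427e+01,  4.54000e-02,  3.56000e+02]), array([-8.4121e+01,  7.5300e-02,  1.2500e+02])]
hub (511.4002685546875, -26.92463493347168) 16.184743881225586 [ 0.51247742 -0.02575891] 2825
(None, None)
```

>>> apply_moves(
  series=[
    {"grip": 0,"dp": [-0.4,0,0],"turn": 0},
    {"grip": 0,"dp": [-1.0,0,0],"turn": 0},
    {"grip": 0,"dp": [-1.0,0,-1.5],"turn": 0},
    {"grip": 0,"dp": [-1.0,0,-4],"turn": 0},
    {"grip": 0,"dp": [-1.0,0,-7],"turn": 0},
    {"grip": 0,"dp": [-1.0,0,-8],"turn": 0},
    {"grip": 0,"dp": [-1.0,0,-8],"turn": 0},
    {"grip": 0,"dp": [-1.0,0,-8],"turn": 0},
  ],
)

```text
time_s: 10.67
position: [0.4795, 0.0017, 0.1629]
eef_rot: [-3.141, -0.002, 0.839]
contact_force: [-1.4, -0.0, 0.0]
gripper_width: 0.0
```

```bash
cat > fin.py <<'E'
import h, sys
from h import *
for k in range(2):
    s=bot.state();w=cam('wrist');P=cloud(w).reshape(-1,3)
    m=(abs(P[:,2]-.1055)<.0017)&(np.hypot(*(P[:,:2]-[.511,-.0265]).T)<.022)
    (c,r)=cv2.minEnclosingCircle((P[m][:,:2]*1000).astype(np.float32));h.C=np.array(c)/1000
    print(s['position'],np.degrees(s['eef_rot'][2]),'hub',c,r,white(w))
b=w['img'];save(sys.argv[1],b)
E
python3 fin.py w7.png
```

```text
[0.47954581 0.00174938 0.16285161] 48.07586383549368 hub (510.6441650390625, -31.050275802612305) 19.897903442382812 ((np.float64(-87.56763659905396), np.float64(0.047064601055949465), 345), (np.float64(-85.22545683008076), np.float64(0.067993771125508), 149))
[0.4788514  0.0018497  0.16209964] 48.06093765286538 hub (508.99658203125, -24.292953491210938) 18.984407424926758 ((np.float64(-81.18730281143569), np.float64(0.03237468795002224), 236), (np.float64(-84.4099827084844), np.float64(0.07479995861844684), 144))
```

View pics/w7.png

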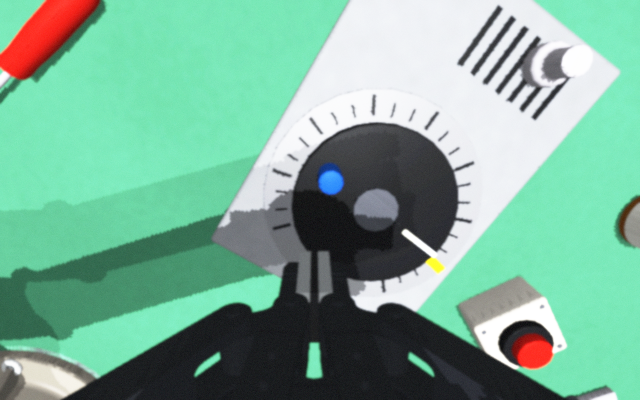

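The view shows hub (376,210), index tip (438,261), tab (435,265), post (330,182): a few degrees remain. I'll work it out precisely with hub and line fits.

```bash
cat > fin2.py <<'E'
from h import *
def meas(name=None):
    w=cam('wrist');im=w['img'].astype(int);g=im.mean(2)
    u,v=np.meshgrid(np.arange(640),np.arange(400));px=np.stack([u,v],-1).reshape(-1,2)
    A=onz(w,px,.101).reshape(400,640,3)[...,:2];B=onz(w,px,.092).reshape(400,640,3)[...,:2]
    c0=np.array([.5108,-.0268])
    d=A-c0;r=np.hypot(d[...,0],d[...,1]);ok=w['depth']>.16
    near=np.degrees(np.arctan2(d[...,1],d[...,0]));near=abs(near+85)<25
    m=(r>.03)&(r<.0575)&(im.min(2)>150)&near
    n,l,st,_=cv2.connectedComponentsWithStats(m.astype(np.uint8));m=l==1+np.argmax(st[1:,4])
    p=A[m];mu=p.mean(0);V=np.linalg.svd(p-mu)[2][0];V*=np.sign(V@(mu-c0))
    t=(im[...,2]<.55*im[...,0])&(im[...,0]>140)&(im[...,1]>.6*im[...,0]);e=B-c0;t&=(np.hypot(e[...,0],e[...,1])<.09)&(np.hypot(e[...,0],e[...,1])>.055)
    tc=B[t].mean(0)
    # disc edge circle: scan rays on plane .101 for gradient
    a=lambda x:np.degrees(np.arctan2(x[1],x[0]))
    nrm=np.array([V[1],-V[0]]) # right of the line = clockwise side
    print('line ang',a(V),'idx from c0',a(mu-c0),'tab from c0',a(tc-c0),np.hypot(*(tc-c0)),'npx',m.sum(),t.sum())
    print('axis off line mm',(mu-c0)@nrm*1e3,'tab off line (cw+) mm',(tc-mu)@nrm*1e3)
    if name: 
        y,x=np.argwhere(t).mean(0).astype(int);k=im[max(0,y-90):y+40,max(0,x-110):x+50].astype(np.uint8);save(name,cv2.resize(k,None,fx=4,fy=4,interpolation=cv2.INTER_CUBIC))
    return w
if __name__=='__main__':
    import sys;w=meas(sys.argv[1] if len(sys.argv)>1 else None)
    print('hub px->',onz(w,[[376,210]],.105))
E
python3 fin2.py
```

```text
line ang -79.76456563495687 idx from c0 -79.6973448064046 tab from c0 -85.66529556201287 0.07225478354913299 npx 238 156
axis off line mm -0.05118216609597068 tab off line (cw+) mm 7.479350284708205
hub px-> [[ 0.51128285 -0.02749532  0.105     ]]
```

The dial axis lies on the index line to 0.05 mm. Index −79.75°, tab −85.7°, so 5.95° remain. Going back down to contact and measuring there before the final nudge.

>>> apply_moves(
  series=[
    {"grip": 0,"dp": [0,0,2],"turn": 0},
    {"grip": 0,"dp": [0,0,4.5],"turn": 0},
    {"grip": 0,"dp": [0,0,6.5],"turn": 0},
    {"grip": 0,"dp": [0,0,7.7],"turn": 0},
    {"grip": 0,"dp": [0,0,8],"turn": 0},
    {"grip": 0,"dp": [0.4,0,8],"turn": 0},
    {"grip": 0,"dp": [0.8,0,8],"turn": 0},
    {"grip": 0,"dp": [0.8,0,8],"turn": 0},
  ],
)

```text
time_s: 11.48
position: [0.4856, 0.008, 0.0832]
eef_rot: [3.141, -0.0, 0.839]
contact_force: [-0.6, 0.3, 0.4]
gripper_width: -0.002
```

```bash
python3 fin2.py; python3 chk.py
```

```text
line ang -80.44221766052108 idx from c0 -80.46264326107683 tab from c0 -84.77652443660168 0.07458803221496187 npx 411 136
axis off line mm 0.015519557971165132 tab off line (cw+) mm 5.621530207133946
hub px-> [[0.52540184 0.00942034 0.105     ]]
11.5333 [0.48564273 0.00792267 0.08329716] 48.08716023880625 F [-0.45164023  0.25939946  0.00069329] r,phi 0.041761517861743785 125.67923018535001 q [-1.05  0.57  1.23  2.07 -0.66  0.97 -0.19]
[array([-7.96042e+01,  4.54000e-02,  3.46000e+02]), array([-8.44183e+01,  7.54000e-02,  1.35000e+02])]
```

>>> apply_moves(
  series=[
    {"grip": 0,"dp": [0.15,0.02,0],"turn": 1},
    {"grip": 0,"dp": [0.3,0.05,0],"turn": 3},
    {"grip": 0,"dp": [0.4,0.08,0],"turn": 4},
    {"grip": 0,"dp": [0.5,0.1,0],"turn": 5},
    {"grip": 0,"dp": [0.5,0.1,0],"turn": 5},
    {"grip": 0,"dp": [0.5,0.1,0],"turn": 5},
  ],
)

```text
time_s: 12.08
position: [0.4887, 0.0103, 0.0828]
eef_rot: [3.141, 0.0, 0.751]
contact_force: [-2.0, -2.6, 1.2]
gripper_width: 0.001
```

```bash
python3 fin2.py; python3 chk.py
```

```text
line ang -85.29466314342976 idx from c0 -85.10825515857809 tab from c0 -85.03250479322075 0.07458352426758752 npx 417 207
axis off line mm -0.14179490263186795 tab off line (cw+) mm -0.19946278889366537
hub px-> [[0.5286524  0.00835464 0.105     ]]
12.1333 [0.48872453 0.01034155 0.08275734] 43.02821261926337 F [-2.95069543 -2.21408066  1.84878547] r,phi 0.042111206346351696 120.34603233620314 q [-1.05  0.59  1.25  2.07 -0.69  0.99 -0.26]
[array([-8.42035e+01,  4.54000e-02,  3.56000e+02]), array([-8.44377e+01,  7.55000e-02,  1.89000e+02])]
```

>>> apply_moves(
  series=[
    {"grip": 0,"dp": [-0.4,0,0],"turn": 0},
    {"grip": 0,"dp": [-1.0,0,0],"turn": 0},
    {"grip": 0,"dp": [-1.0,0,-1.5],"turn": 0},
    {"grip": 0,"dp": [-1.0,0,-4],"turn": 0},
    {"grip": 0,"dp": [-1.0,0,-7],"turn": 0},
    {"grip": 0,"dp": [-1.0,0,-8],"turn": 0},
    {"grip": 0,"dp": [-1.0,0,-8],"turn": 0},
    {"grip": 0,"dp": [-1.0,0,-8],"turn": 0},
  ],
)

```text
time_s: 12.85
position: [0.4817, 0.0045, 0.1627]
eef_rot: [-3.141, -0.002, 0.752]
contact_force: [0.0, 0.7, -0.1]
gripper_width: 0.004
```

```bash
python3 fin2.py; python3 fin2.py w8.png
```

```text
line ang -85.41992865237515 idx from c0 -84.94525393595158 tab from c0 -85.24074112550272 0.07315480910041783 npx 239 141
axis off line mm -0.36192860620843564 tab off line (cw+) mm 0.13314372772957137
hub px-> [[ 0.51186949 -0.0279529   0.105     ]]
line ang -85.30211077631019 idx from c0 -84.91531425252892 tab from c0 -85.28430515341009 0.07306693223331916 npx 240 140
axis off line mm -0.29523029563714853 tab off line (cw+) mm 0.27252352330715685
hub px-> [[ 0.51114283 -0.02774578  0.105     ]]
```

View pics/w8.png

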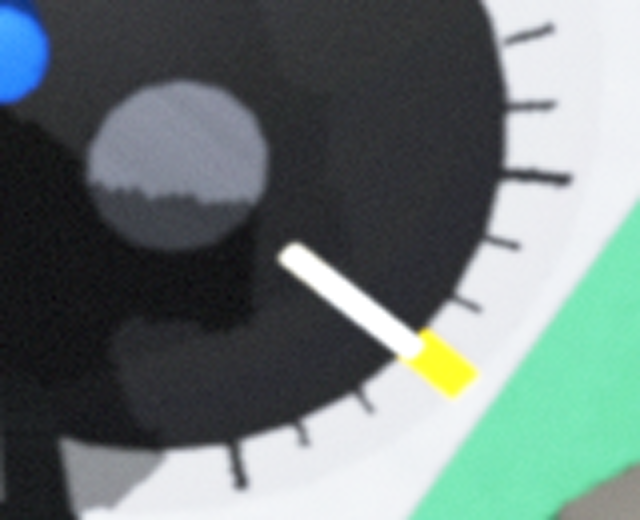

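Crop: hub (178,165), index line (290,253)→(412,350), running onto the yellow tab; the fits put the residual at about 0.3°, which is good. I'll take one independent numeric view on the way to the green button.

>>> apply_moves(
  series=[
    {"grip": 0,"dp": [1,-0.5,-1],"turn": 0},
    {"grip": 0,"dp": [3.5,-1.8,-2],"turn": 0},
    {"grip": 0,"dp": [6.0,-3.1,-2],"turn": 0},
    {"grip": 0,"dp": [8.5,-4.5,-2],"turn": 0},
    {"grip": 0,"dp": [10,-5.3,-2],"turn": 0},
    {"grip": 0,"dp": [10,-5.3,-2],"turn": 0},
    {"grip": 0,"dp": [10,-5.3,-2],"turn": 0},
  ],
)

```text
time_s: 13.53
position: [0.5178, 0.1106, 0.1816]
eef_rot: [3.141, 0.003, 0.752]
contact_force: [-0.4, -0.2, 0.5]
gripper_width: 0.002
```

```bash
python3 fin2.py w9.png; python3 - <<'E'
from h import *
w=cam('wrist');im=w['img'].astype(int);print(proj(w,[[.574,.273,.064],[.5108,-.0268,.105],[.516,-.0988,.092]]))
m=(im[...,1]>1.6*im[...,0])&(im[...,1]>1.6*im[...,2])
P=cloud(w);k=(abs(P[...,2]-.064)<.006)&(np.hypot(P[...,0]-.574,P[...,1]-.273)<.035);print(k.sum())
if k.sum()>30:
    c,r=cv2.minEnclosingCircle((P[k][:,:2]*1000).astype(np.float32));print(c,r,np.median(P[k],0))
E
```

```text
line ang -83.02491150746752 idx from c0 -85.12132675677604 tab from c0 -84.96696274788344 0.07432043440564315 npx 149 72
axis off line mm 1.555848305618536 tab off line (cw+) mm 0.9627744874812301
hub px-> [[0.54553018 0.07058573 0.105     ]]
[[201.89807932 -14.87275159]
 [424.98221598 310.37844257]
 [476.42466084 343.40123533]]
481
(567.7886962890625, 266.63031005859375) 21.73971176147461 [0.56498317 0.26157765 0.06071727]
```

Index −85.1°, tab −85.0°: the dial is set. Now over to the green button.

>>> apply_moves(
  series=[
    {"grip": 0,"dp": [1.5,-0.8,0],"turn": 0},
    {"grip": 0,"dp": [4,-2.1,0],"turn": 0},
    {"grip": 0,"dp": [7,-3.7,1],"turn": 0},
    {"grip": 0,"dp": [10,-5.3,2.5],"turn": 0},
    {"grip": 0,"dp": [12.5,-6.6,4],"turn": 0},
    {"grip": 0,"dp": [14.3,-7.6,5],"turn": 0},
    {"grip": 0,"dp": [15.2,-8,6],"turn": 0},
    {"grip": 0,"dp": [15.2,-8,6],"turn": 0},
    {"grip": 0,"dp": [15.2,-8,6],"turn": 0},
  ],
)

```text
time_s: 14.38
position: [0.5747, 0.2713, 0.1225]
eef_rot: [3.141, 0.002, 0.75]
contact_force: [-0.4, -0.5, 0.1]
gripper_width: -0.002
```

```bash
python3 - <<'E'
from h import *
s=bot.state();print(s['position'],s['eef_rot'],s['qpos'].round(2))
w=cam('wrist');save('w10.png',w['img']);print(proj(w,[[.574,.273,.064]]))
P=cloud(w);im=w['img'].astype(int);k=(abs(P[...,2]-.062)<.006)&(np.hypot(P[...,0]-.574,P[...,1]-.273)<.035)&(im[...,1]>1.4*im[...,0]);print(k.sum())
if k.sum()>30:
    c,r=cv2.minEnclosingCircle((P[k][:,:2]*1000).astype(np.float32));print(c,r,np.median(P[k],0))
t=cam('top');i2=t['img'].astype(int)[180:215,228:262];m=(i2[...,1]>1.9*i2[...,0]);
print(i2[17,10:25].tolist())
E
```

```text
[0.57472041 0.27133211 0.12250144] [3.14093333e+00 1.58479956e-03 7.49506894e-01] [-1.25  0.77  1.17  1.68 -0.76  1.21 -0.71]
[[310.78373967 208.41565968]]
710
(573.1157836914062, 271.72265625) 21.207183837890625 [0.57937272 0.27642323 0.06644012]
[[16, 14, 16], [26, 26, 27], [24, 28, 26], [16, 31, 24], [28, 46, 29], [19, 47, 25], [32, 59, 38], [30, 58, 35], [30, 58, 36], [27, 56, 37], [26, 46, 32], [29, 36, 31], [33, 34, 31], [49, 49, 47], [73, 69, 65]]
```

View pics/w10.png

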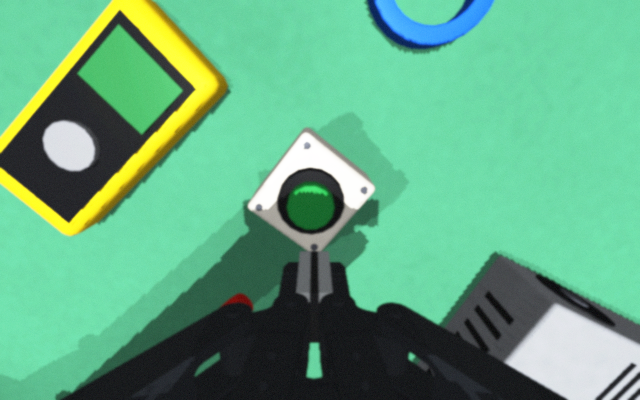

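The green button top is at (312,206), right under the tip path; the driver and meter are clear. Pressing.

>>> apply_moves(
  series=[
    {"grip": 0,"dp": [0,0,1.2],"turn": 0},
    {"grip": 0,"dp": [0,0,3],"turn": 0},
    {"grip": 0,"dp": [0,0,5],"turn": 0},
    {"grip": 0,"dp": [0,0,6.7],"turn": 0},
    {"grip": 0,"dp": [0,0,7.8],"turn": 0},
    {"grip": 0,"dp": [0,0,8.3],"turn": 0},
    {"grip": 0,"dp": [0,0,8.6],"turn": 0},
    {"grip": 0,"dp": [0,0,8.9],"turn": 0},
    {"grip": 0,"dp": [0,0,9.1],"turn": 0},
    {"grip": 0,"dp": [0,0,9.1],"turn": 0},
  ],
)

```text
time_s: 15.32
position: [0.574, 0.2721, 0.038]
eef_rot: [-3.136, 0.001, 0.75]
contact_force: [-15.6, -2.2, 35.6]
gripper_width: -0.0
```

35 N at TCP z=0.038. It's either bottomed out or blocked on something, so I'm easing back a bit and reading force and depth.

>>> apply_moves(
  series=[
    {"grip": 0,"dp": [0,0,-0.5],"turn": 0},
    {"grip": 0,"dp": [0,0,-0.5],"turn": 0},
  ],
)

```text
time_s: 15.48
position: [0.5759, 0.2726, 0.0396]
eef_rot: [3.141, -0.003, 0.75]
contact_force: [-1.5, -0.5, 3.3]
gripper_width: 0.0
```

```bash
cat > bt.py <<'E'
from h import *
s=bot.state();print(s['time_s'],s['position'],s['contact_force'],s['ft_torque'])
w=cam('wrist');P=cloud(w);im=w['img'].astype(int)
for c in(285,292,300,308,324,332,340,346):print(c,[(r,np.round(P[r,c]*1000).astype(int).tolist(),im[r,c].tolist()) for r in range(226,262,5)])
E
python3 bt.py
```

```text
15.4833 [0.57592492 0.27260861 0.03962092] [-1.5165415  -0.50233095  3.30178417] [-0.25261898  0.35622335 -0.04049739]
285 [(226, [580, 295, 58], [19, 21, 18]), (231, [578, 293, 58], [10, 14, 14]), (236, [577, 291, 58], [15, 47, 21]), (241, [576, 291, 62], [15, 78, 29]), (246, [575, 289, 63], [24, 92, 39]), (251, [573, 288, 63], [19, 90, 40]), (256, [570, 285, 62], [18, 88, 34]), (261, [569, 284, 63], [18, 88, 37])]
292 [(226, [582, 292, 57], [12, 14, 15]), (231, [580, 291, 57], [21, 37, 24]), (236, [580, 290, 61], [20, 80, 31]), (241, [578, 288, 62], [21, 93, 41]), (246, [577, 287, 63], [22, 90, 38]), (251, [575, 285, 63], [21, 91, 39]), (256, [573, 283, 63], [19, 91, 37]), (261, [571, 282, 63], [19, 75, 32])]
300 [(226, [585, 289, 57], [9, 11, 16]), (231, [584, 289, 61], [18, 71, 28]), (236, [583, 287, 63], [22, 97, 42]), (241, [581, 286, 63], [22, 94, 39]), (246, [579, 284, 63], [23, 92, 40]), (251, [579, 283, 67], [52, 89, 63]), (256, [579, 284, 73], [78, 90, 84]), (261, [579, 283, 76], [79, 86, 84])]
308 [(226, [588, 287, 58], [14, 20, 17]), (231, [587, 286, 61], [16, 73, 29]), 
[... 721 characters left out ...]
7, 271, 62], [17, 87, 35]), (256, [586, 269, 63], [22, 90, 38]), (261, [584, 268, 63], [21, 76, 34])]
340 [(226, [598, 276, 57], [25, 28, 31]), (231, [596, 274, 57], [11, 13, 13]), (236, [595, 272, 58], [13, 17, 16]), (241, [592, 270, 57], [15, 16, 17]), (246, [591, 269, 58], [15, 44, 26]), (251, [590, 268, 61], [15, 74, 30]), (256, [588, 267, 63], [21, 85, 40]), (261, [586, 264, 61], [19, 77, 34])]
346 [(226, [599, 273, 55], [18, 20, 19]), (231, [598, 272, 58], [13, 14, 17]), (236, [597, 270, 59], [14, 18, 17]), (241, [594, 268, 57], [16, 15, 17]), (246, [593, 266, 58], [9, 13, 16]), (251, [591, 265, 58], [17, 17, 15]), (256, [589, 263, 59], [8, 12, 9]), (261, [587, 260, 57], [17, 20, 18])]
```

Tip centred on the button, 3 N, green at about 0.063 against bezel 0.0575. I'll press in small static steps and watch the green surface against the bezel.

>>> apply_moves(
  series=[
    {"grip": 0,"dp": [0,0,0.1],"turn": 0},
    {"grip": 0,"dp": [0,0,0.2],"turn": 0},
    {"grip": 0,"dp": [0,0,0.2],"turn": 0},
    {"grip": 0,"dp": [0,0,0.2],"turn": 0},
  ],
)

```text
time_s: 15.87
position: [0.576, 0.2726, 0.0383]
eef_rot: [-3.141, -0.002, 0.75]
contact_force: [-5.7, -0.5, 19.2]
gripper_width: 0.001
```

```bash
cat > bt.py <<'E'
from h import *
s=bot.state();print(s['time_s'],s['position'],s['contact_force'])
w=cam('wrist');P=cloud(w);im=w['img'].astype(int)
R=np.hypot(P[...,0]-.575,P[...,1]-.274);g=(im[...,1]>2*im[...,0])&(im[...,1]>60)&(R<.0155)&(P[...,2]<.075);b=(im.max(2)<32)&(R<.0225)&(R>.018)&(P[...,2]<.075)
print('green z',np.median(P[g][:,2]),g.sum(),'bezel z',np.median(P[b][:,2]),b.sum())
E
python3 bt.py
```

```text
15.8667 [0.5759939  0.27258909 0.03828257] [-5.74654712 -0.49533074 19.21870043]
green z 0.06143812803944812 1054 bezel z 0.0577323729434583 1456
```

>>> apply_moves(
  series=[
    {"grip": 0,"dp": [0,0,-0.4],"turn": 0},
    {"grip": 0,"dp": [0,0,-1.0],"turn": 0},
    {"grip": 0,"dp": [0,0,-1.5],"turn": 0},
    {"grip": 0,"dp": [0,0,-1.5],"turn": 0},
  ],
)

```text
time_s: 16.25
position: [0.5757, 0.2733, 0.0507]
eef_rot: [3.141, -0.002, 0.751]
contact_force: [0.4, -0.1, 0.7]
gripper_width: -0.001
```

```bash
python3 bt.py; python3 - <<'E'
from h import *
w=cam('wrist');P=cloud(w)
for r in range(246,258,2):print(r,[np.round(P[r,c]*1000).astype(int).tolist() for c in(300,308,324)])
E
```

```text
16.25 [0.57570956 0.27325338 0.0506517 ] [ 0.43762593 -0.13089841  0.74654325]
green z 0.06864996671902016 1227 bezel z 0.057757764855020405 1114
246 [[577, 283, 69], [579, 280, 68], [585, 275, 68]]
248 [[576, 283, 69], [579, 280, 68], [584, 274, 69]]
250 [[575, 282, 69], [578, 279, 68], [583, 273, 69]]
252 [[578, 284, 78], [581, 282, 79], [586, 276, 79]]
254 [[578, 284, 80], [581, 281, 80], [586, 276, 80]]
256 [[578, 284, 82], [581, 281, 82], [586, 276, 82]]
```

Released, green stands at 0.0686; pressed at 19 N it was 0.0614, a travel of 7.2 mm. So it went fully down and came back up. Retracting and re-checking the dial.

>>> apply_moves(
  series=[
    {"grip": 0,"dp": [0,0,-1.5],"turn": 0},
    {"grip": 0,"dp": [0,0,-4.5],"turn": 0},
    {"grip": 0,"dp": [0,0,-8],"turn": 0},
    {"grip": 0,"dp": [0,0,-11],"turn": 0},
    {"grip": 0,"dp": [-2.5,1.3,-13],"turn": 0},
    {"grip": 0,"dp": [-6,3.2,-13.2],"turn": 0},
    {"grip": 0,"dp": [-9.5,5,-13.2],"turn": 0},
    {"grip": 0,"dp": [-13,6.8,-13.2],"turn": 0},
    {"grip": 0,"dp": [-15,8,-13.2],"turn": 0},
    {"grip": 0,"dp": [-15,8,-13.2],"turn": 0},
    {"grip": 0,"dp": [-15,8,-13.2],"turn": 0},
  ],
)

```text
time_s: 17.27
position: [0.5196, 0.1109, 0.1825]
eef_rot: [-3.14, -0.002, 0.747]
contact_force: [-0.2, -0.2, -0.3]
gripper_width: -0.002
```

```bash
python3 fin2.py; python3 fin2.py; python3 -c "
from h import *
s=bot.state();print(s['time_s'],s['position'],s['contact_force'])"
```

```text
line ang -82.34065323972617 idx from c0 -84.23719810092815 tab from c0 -84.43518506283345 0.07375286245548036 npx 125 69
axis off line mm 1.3961152149386729 tab off line (cw+) mm 1.2994291052741238
hub px-> [[0.54718427 0.07077208 0.105     ]]
line ang -82.44495437393482 idx from c0 -83.4852874147001 tab from c0 -84.07191725911476 0.07350221889585765 npx 55 51
axis off line mm 0.6700849614093956 tab off line (cw+) mm 1.4167932172117146
hub px-> [[0.54783118 0.07256478 0.105     ]]
17.3667 [0.52033028 0.11336805 0.18204295] [0.50592204 1.02465722 0.52296029]
```

```bash
python3 -c "
from plant import bot
print(bot.close_job())"
```

```text
the job is handed in; nothing more can be done
None
```

The dial is set to the yellow tab, and the green button was then pressed fully down and came back up. I handed the job in at 17.4 s of the 51 s allowed. The robot was touching nothing, and the red button was not touched.

- **Dial:** I pushed the post round clockwise with shut fingertips, never gripping it, at about 3–6 N. The last clear close-up view put the index within about 0.3° of the tab's middle. An earlier full view read the tab 0.4° further on, so the true error could be up to about 0.7°. A second view before the button press gave 0.2°. Two rougher looks just before hand-in gave 0.2° and 0.6°.
- **Green button:** depth readings showed about 7 mm of travel when pressed and full height again after release. The first push peaked at about 36 N on the fingertips. I eased off and pressed again at 19 N, so the button went down more than once, though only after the dial was set.
- **Disagreements:** depth showed the fingertips ending about 28 mm above the reported tool point, so the first sweep passed over the post without moving the dial. I went back and repeated it lower. Depth also put the top of the green button at 68.6 mm, not the stated 64 mm.
- **Not checked:** I did not look at the other loose objects again at the end. No contact force was seen near any of them.

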